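Start the light-fastness exposure and hold the shutter at the mark

ROBOT

A 6-joint arm with a two-finger parallel gripper is mounted at the origin on a cart in front of the work surface, level with it; the furniture and walls round the work are solid. World frame = base frame: x ahead of the robot, y to its left, z up, the work surface at z = 0. Lengths are in m, angles in rad, forces in N, time in s.
With the tool pointing down it reaches from about 0.275 to 0.825 m from the base axis. Payload 4.9 kg.
Tool frame: the origin (TCP) lies on the centre line of the jaws, within the pads' length; the fingertips stand 22 mm ahead of it and the grasp point (between the pads) lies 3 mm ahead of it; x points along the fingers, y is the direction in which the jaws open and shut, and the axes are right-handed (so a half turn about x gives the same grasp; the last joint's range is limited). The gripper opens to 85 mm and grips with 20 to 120 N. Pads are 22 mm wide; open, the fingers measure 114 mm over their backs; the gripper's body (76 mm by 85 mm) begins 54 mm behind the grasp point. The pads swing forward as they close: fully open they stand 13 mm farther back than shut.
Start: joints at [-1.251, 0.326, -0.193, 1.052, 0, 1.437], TCP at [0.241, -0.494, 0.253] pointing down, gripper open.
Joint ranges: [-2.65, 2.65], [-0.97, 1.79], [-1.3, 1.35], [-1.93, 2.1], [-1.47, 1.37], [-3.14, 3.14]. Speed limits (rad/s): [2.57, 2.57, 3.14, 3.14, 3.14, 3.14].

INTERFACE

Orientations are given as a unit quaternion [x, y, z, w].
In Python, from cell import bot gives the robot as it stands.
- The arm moves only by the tool apply_moves, never from a script. Its argument "series" is a list of rows, each an object of numbers: "x", "y", "z": the shift along the tool's x, y, z in m; "rx", "ry", "rz": the turn, a rotation vector about the tool's x, y, z in rad. A call has 1 to 12 rows; each row shifts and turns the pose as measured when the row begins, along the tool's axes as they then stand; what a row does not reach is not made up. A row lasts 1/8 s, in which the tool goes at most 62.5 mm and 10.7 degrees, less where a joint would pass 70% of its speed; a pose out of reach is approached as far as the arm can. A call is refused whole if a number of a shift passes 0.0625 or a number of a turn 0.188, either way. A call with a gripper value outside its range is refused whole. "gripper" is the closure, from 0 (fully open) to 1 (shut), set as the call begins (left out, the last holds). The fingers move at their own pace and stop on an object; the grip force is fixed at half the most. Time passes only in rows, so rows that do not move let the fingers close. It gives the time, the measured TCP pose, the force and the opening at its end, in the units of the state.
- bot.state(): the state, without advancing time (a new reading comes with each control period).
- bot.capture(name): name is "scene" or "side" or "wrist"; returns a dict with "color" (400x640x3 uint8, blue, green, red), "fx", "fy", "cx", "cy" (pixels), "eye" and "orientation" of the camera in the world. Camera axes: x right, y down, z forward; pixel columns grow to the right and rows downward; lengths in m; the calibration is good to about 2 mm. A picture is of the moment at which its call begins. There is no depth.
- bot.finish_job(): hands the job in, once; it reports no verdict.
The state is a dict: "t": time; "joints": joint angles; "dq": joint speeds; "joint_efforts": joint torques, N m; "tool_pos": TCP position; "tcp_rot": TCP orientation; "force": force on the tool from outside, world axes, zero at the start; "wrist_torque": the same for the moment, N m; "gripper_width": opening from 0.0 (shut) to 1.0 (fully open).
Only numpy, scipy, OpenCV 4.12 (cv2) and the standard library are available. Lean on these libraries where they do the work, as an engineer would, in place of code of your own. Each camera call takes 0.05 s, during which the arm holds its last target.

TASK

Start a light-fastness exposure on the low grey exposure box: press the large round key right down and let it come up, then do the same with the small round key, leaving the oblong key alone. Then draw the spring-return shutter open by its knob until its front edge is level with the tip of the pointer beside it, and finish the program while still gripping the shutter and holding it still there, because it springs shut if let go. Do not shift the pointer or the loose things round about.

Things in the scene. Friction and masses are not known exactly. Their poses are not given: they have to be found in the camera images.
- exposure_box: Low grey exposure box, 200 (x) x 260 (y) x 60 mm high, fixed. Origin: centre of its underside; -x is its vented front, facing the robot, +y its left. Keys on the left half of its top; on the right half the shutter runs along x between two rails 9 mm high, and the pointer's track lies along the right edge. A 16 mm high spring housing stands behind the shutter, at x = +88 to +98 mm
- shutter_knob (a point): centre of the top of the shutter's upright round knob (18 mm diameter, 36 mm tall above the shutter plate, with a 3 mm high, 26 mm wide collar at its foot). When shut it is at box x = +20, y = -60, z = 101 mm. The shutter is drawn towards the box's -x
- shutter_edge (a point): middle of the front (-x) edge of the dark steel shutter plate (90 long x 74 wide x 4 mm, its top 65 mm above the table), 20 mm in front of the knob's axis, moving with the knob
- shutter (a joint): how far the shutter is drawn open, m: 0 shut, 0.080 at its stop. A spring pulls it shut with 3 N when shut, rising 50 N/m to 7 N at the stop
- pointer_tip (a point): tip of the small dark pointer on the track at the box's right edge (rider 14 x 17 x 9 mm, triangular nose towards the shutter, box +y). The tip lies 13 mm above the box top, over the right rail at the shutter's right edge (box y = -98 mm). Its x axis is the box's. The mark: shutter edge and tip at the same box x
- pointer (a joint): place of the pointer on its track, m, counted as the shutter's opening is: when the joint shutter has the same value, the shutter's front edge is level with the tip. It stands somewhere from 0.03 to 0.068 and is stiff (3 N)
- large_key_top (a point): Large round key of the exposure box, 28 mm diameter. This point is the centre of its flat top, 14 mm above the box top when up. Pressed straight down. The three keys stand in any order in a row along the box's x, 53 mm apart, at box y = +75 mm, each in a bezel 40 x 44 mm, 4 mm high
- large_key (a joint): travel of the large round key: 0 up, 0.005 m fully down. Spring return, 1.5 N to start and 4 N fully down; it counts as pressed beyond 0.0035 and as up again below 0.0015
- small_key_top (a point): Small round key of the exposure box, 14 mm diameter. This point is the centre of its flat top, 14 mm above the box top when up. Pressed straight down. The three keys stand in any order in a row along the box's x, 53 mm apart, at box y = +75 mm, each in a bezel 40 x 44 mm, 4 mm high
- small_key (a joint): travel of the small round key: 0 up, 0.005 m fully down. Spring return, 1.5 N to start and 4 N fully down; it counts as pressed beyond 0.0035 and as up again below 0.0015
- oblong_key_top (a point): Oblong key of the exposure box, 12 mm along the box's x, 34 mm along its y. This point is the centre of its flat top, 14 mm above the box top when up. Pressed straight down. The three keys stand in any order in a row along the box's x, 53 mm apart, at box y = +75 mm, each in a bezel 40 x 44 mm, 4 mm high
- oblong_key (a joint): travel of the oblong key: 0 up, 0.005 m fully down. Spring return, 1.5 N to start and 4 N fully down; it counts as pressed beyond 0.0035 and as up again below 0.0015. To be left alone
- sanding_block: wooden sanding block, 45 x 75 x 30 mm, loose on the table left of the box; origin under its centre. To be left alone
- dipper: small round ceramic pot, 48 mm diameter, 25 mm high, loose on the table left of the box; origin under its centre. To be left alone
- jam_jar: glass jar, 80 mm diameter, 82 mm high, loose on the table right of the box; origin under its centre. To be left alone

How it is judged:
By the outcome, as a careful person would: the job done as asked, in the order asked, and still so for the second after the job is handed in, while the arm keeps its last pose, push and grip.
It also fails if it takes over 48 s, if anything falls off the work surface, if the arm or the gripper's body presses on something with over 40 N, if the wrist force passes 120 N, or if a joint passes its speed limit or range.

## Working session

There is one attempt and no reset: what is moved stays moved. The work goes in short steps, Python scripts to look and compute and a tool call to move; the robot and the scene stay as the last step left them, time stands still between calls to the robot, and variables do not carry over. Pictures are saved under pics/ and viewed, and the job is handed in when it is done.

Besides the shell and the picture viewer there is one more tool, called after "Request:" by a JSON object that holds its "method" and its "body", one argument or row to a line. apply_moves: Moves the arm, as the interface text tells. Its arguments: {"type":"object","properties":{"series":{"type":"array"},"gripper":{"type":"number"}},"required":["series"]}

```bash
ls; mkdir -p pics; python3 - <<'E'
from cell import bot
import cv2
s=bot.state(); print({k:(s[k] if not hasattr(s[k],'tolist') else s[k].tolist()) for k in s})
for n in ("scene","side","wrist"):
    c=bot.capture(n); cv2.imwrite(f"pics/{n}0.png",c["color"]); print(n,{k:c[k] for k in c if k!="color"})
E
```

```text
pics
{'t': 0.0, 'joints': [-1.251190958607934, 0.32696066161461207, -0.19358635361618096, 1.0519986539509498, -2.3702208031230755e-05, 1.4366052825944475], 'dq': [5.77507304861081e-05, -0.0005007118459689774, 5.537663894623072e-05, -0.0004374343919945559, -0.0002832960316403522, 0.0010832571715162962], 'joint_efforts': [0.0010257739268126898, -44.34016227722168, 26.243866682052612, 0.015469390782527626, -5.29086116785038e-05, 7.5847680136575946e-06], 'tool_pos': [0.24094491236230065, -0.4938064704406194, 0.2524917286018989], 'tcp_rot': [-0.6889169554628051, -0.15968313927915637, 0.6890481554178481, -0.15845303096209337], 'force': [0.3722249343412663, 0.12002954609641847, -0.5221113853756307], 'wrist_torque': [0.001625797789031704, -0.029660081697235826, -0.03898594041591757], 'gripper_width': 0.9972435322667589}
scene {'fx': 429.7016370349208, 'fy': 429.7016370349208, 'cx': 326.0925820165678, 'cy': 197.56759319846782, 'eye': array([0.13418264, 0.56486426, 0.86415731]), 'orientation': array([-0.34933771,  0.87418703, -0.30944917,  0.13416933])}
side {'fx': 447.0407302413121, 'fy': 447.0407302413121, 'cx': 325.77646172088475, 'cy': 190.20714089022246, 'eye': array([ 0.34675872, -0.75611869,  0.92225885]), 'orientation': array([ 0.90727948, -0.13680358,  0.04856832, -0.39467689])}
wrist {'fx': 309.5851259322802, 'fy': 309.5851259322802, 'cx': 321.0638899495386, 'cy': 202.50877201628214, 'eye': array([ 0.30838658, -0.46024384,  0.37317765]), 'orientation': array([ 0.83823964, -0.5241196 , -0.08046198,  0.12719602])}
```

View pics/scene0.png

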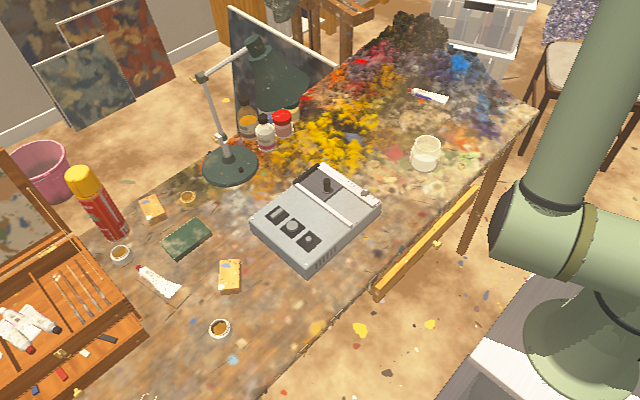

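View pics/side0.png

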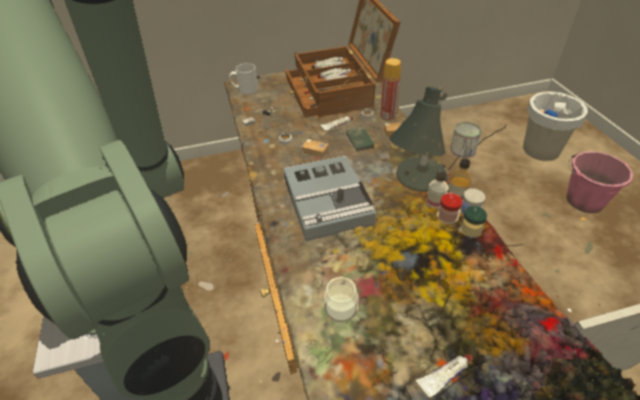

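View pics/wrist0.png

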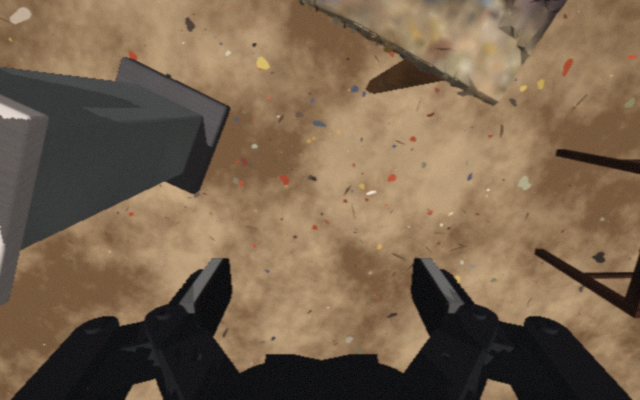

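The scene view shows the box at about px (315,218), with its keys at (278,214), (293,226) and (309,239) and the knob at (326,185). In the side view the box is at about (330,195). I'll enlarge both.

```bash
python3 - <<'E'
import cv2
a=cv2.imread("pics/scene0.png")[150:285,235:395]; cv2.imwrite("pics/scene0z.png",cv2.resize(a,None,fx=4.4,fy=4.4,interpolation=cv2.INTER_CUBIC))
a=cv2.imread("pics/side0.png")[145:245,275:385]; cv2.imwrite("pics/side0z.png",cv2.resize(a,None,fx=6,fy=6,interpolation=cv2.INTER_CUBIC))
E
```

```text
(no output)
```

View pics/scene0z.png

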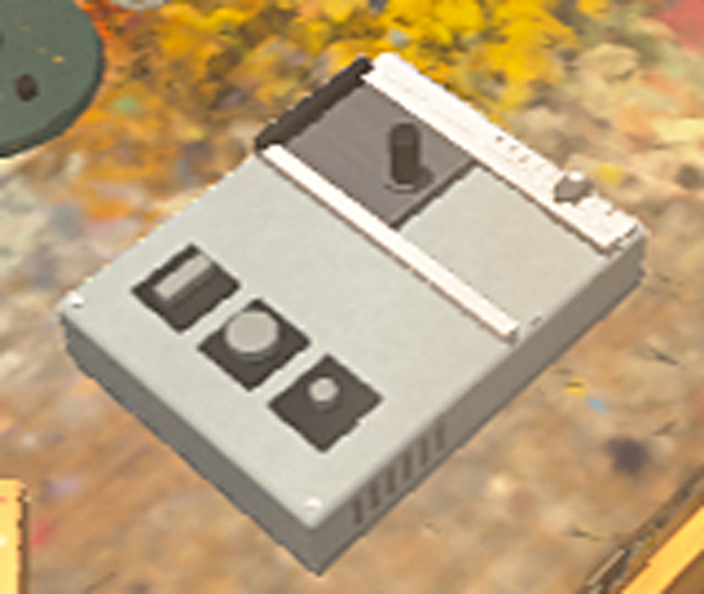

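View pics/side0z.png

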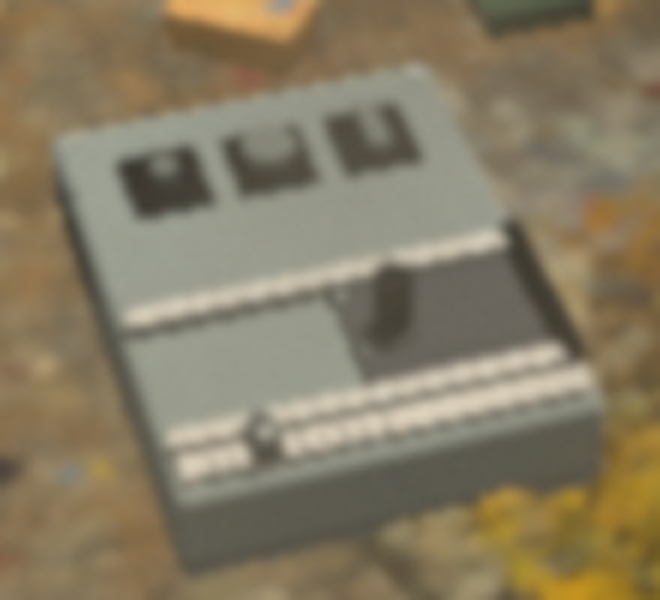

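```bash
cat > h.py <<'E'
import numpy as np, cv2
from scipy.spatial.transform import Rotation as R
class Cam:
    def __init__(s,c): s.K=[c[k] for k in("fx","fy","cx","cy")]; s.e=np.array(c["eye"]); s.R=R.from_quat(c["orientation"]).as_matrix()
    def ray(s,p):
        fx,fy,cx,cy=s.K; return s.R@np.array([(p[0]-cx)/fx,(p[1]-cy)/fy,1])
    def plane(s,p,z):
        d=s.ray(p); return s.e+d*(z-s.e[2])/d[2]
    def proj(s,P):
        q=s.R.T@(np.asarray(P)-s.e); fx,fy,cx,cy=s.K; return np.array([fx*q[0]/q[2]+cx,fy*q[1]/q[2]+cy])
def tri(c1,p1,c2,p2):
    d1,d2=c1.ray(p1),c2.ray(p2); A=np.c_[d1,-d2]; t=np.linalg.lstsq(A,c2.e-c1.e,rcond=None)[0]
    a,b=c1.e+t[0]*d1,c2.e+t[1]*d2; return (a+b)/2,np.linalg.norm(a-b)
def boxfit(Pw,Pb):
    # 2D rigid fit world<-box
    Pw=np.array(Pw)[:,:2];Pb=np.array(Pb)[:,:2]; a=(Pb-Pb.mean(0));b=(Pw-Pw.mean(0))
    th=np.arctan2((a[:,0]*b[:,1]-a[:,1]*b[:,0]).sum(),(a*b).sum()); c,s=np.cos(th),np.sin(th);M=np.array([[c,-s],[s,c]])
    t=Pw.mean(0)-M@Pb.mean(0); return th,t,np.linalg.norm(Pw-(Pb@M.T+t),axis=1)
E
cat >> h.py <<'E'
import pickle
def grab(n,f):
    from cell import bot
    c=bot.capture(n); cv2.imwrite(f"pics/{f}.png",c["color"]); pickle.dump({k:c[k] for k in c if k!="color"},open(f"pics/{f}.pkl","wb")); return Cam(c),c["color"]
def load(f): return Cam(pickle.load(open(f"pics/{f}.pkl","rb"))),cv2.imread(f"pics/{f}.png")
E
python3 - <<'E'
from h import *
S,_=grab("scene","scene1"); D,_=grab("side","side1")
zs=lambda u,v:(235+(u+.5)/4.4-.5,150+(v+.5)/4.4-.5)
zd=lambda u,v:(275+(u+.5)/6-.5,145+(v+.5)/6-.5)
cs=[zs(*p) for p in [(62,305),(318,525),(645,232),(378,57)]]  # BL, FL, FR, BR
cd=[zd(*p) for p in [(425,68),(58,140),(180,498),(600,398)]]
B=[(.1,.13),(-.1,.13),(-.1,-.13),(.1,-.13)]
for nm,C,p in(("s",S,cs),("d",D,cd)):
    P=[C.plane(q,.06) for q in p]; print(nm,np.round(P,4).tolist(),boxfit(P,B))
for a,b in zip(cs,cd): print(tri(S,a,D,b))
for n,a,b in(("obl",(183,277),(375,128)),("large",(250,332),(270,148)),("small",(323,390),(165,168)),("knob",(404,132),(393,272))):
    print(n,tri(S,zs(*a),D,zd(*b)))
E
```

```text
s [[0.6908, 0.2693, 0.06], [0.4966, 0.2691, 0.06], [0.4968, 0.0198, 0.06], [0.6957, 0.0244, 0.06]] (np.float64(0.011050679078865677), array([0.5949654 , 0.14565491]), array([0.00792344, 0.00622862, 0.00521831, 0.00766147]))
d [[0.6955, 0.2592, 0.06], [0.5039, 0.2617, 0.06], [0.5011, 0.0114, 0.06], [0.6954, 0.0124, 0.06]] (np.float64(-0.005128779127824825), array([0.59897179, 0.13613494]), array([0.00764901, 0.00652284, 0.00548859, 0.00735231]))
(array([0.69717135, 0.26665136, 0.05283683]), np.float64(0.0024315684941362144))
(array([0.50223757, 0.26704555, 0.05410065]), np.float64(0.005454111987264082))
(array([0.50081772, 0.0158364 , 0.05430803]), np.float64(0.0026751324868971023))
(array([0.69951097, 0.0196095 , 0.05260521]), np.float64(0.0021993331307530906))
obl (array([0.65443316, 0.21515275, 0.06558462]), np.float64(0.0006097207259947833))
large (array([0.60087263, 0.2157988 , 0.0665532 ]), np.float64(0.0003209254379499877))
small (array([0.54726341, 0.21566394, 0.0676673 ]), np.float64(0.0005228562696845704))
knob (array([0.61988581, 0.08046586, 0.0977368 ]), np.float64(0.0008470656688237556))
```

```bash
python3 - <<'E'
from h import *
from cell import bot
s=bot.state();M=R.from_quat(s["tcp_rot"]).as_matrix();print(M.round(3),s["t"])
S,_=load("scene1")
W=Cam(bot.capture("wrist")); print("cam in tool",M.T@(W.e-s["tool_pos"]),(M.T@W.R).round(3))
E
```

```text
[[-0.     0.438 -0.899]
 [ 0.001 -0.899 -0.438]
 [-1.    -0.001 -0.   ]] 0.25
cam in tool [-0.12057774 -0.00084697 -0.0753778 ] [[ 0.    -0.298  0.955]
 [ 1.    -0.001 -0.   ]
 [ 0.001  0.955  0.298]]
```

```bash
python3 - <<'E'
import numpy as np
d=np.array([.60-.241,.14+.494])/15
for i in range(15):
    a=np.radians(-64+i*154/15); print(i,round(d@[np.cos(a),np.sin(a)],3),round(d@[np.sin(a),-np.cos(a)],3))
from h import *
S,_=load("scene1");D,_=load("side1")
for n,p in(("lamp",(230,165)),("jar",(425,167)),("sand",(185,243)),("dip",(219,329)),("can",(120,235))): print(n,S.plane(p,0).round(3))
print("side lampbase",D.plane((418,178),0).round(3),"lampTop",D.plane((433,95),.2).round(3), "jar",D.plane((341,312),0).round(3))
E
```

```text
0 -0.027 -0.04
1 -0.02 -0.044
2 -0.012 -0.047
3 -0.003 -0.048
4 0.006 -0.048
5 0.014 -0.046
6 0.022 -0.043
7 0.029 -0.039
8 0.036 -0.033
9 0.041 -0.026
10 0.045 -0.018
11 0.048 -0.01
12 0.049 -0.001
13 0.048 0.008
14 0.046 0.016
lamp [0.916 0.163 0.   ]
jar [ 0.515 -0.2    0.   ]
sand [0.789 0.399 0.   ]
dip [0.555 0.473 0.   ]
can [0.926 0.496 0.   ]
side lampbase [0.898 0.157 0.   ] lampTop [0.984 0.291 0.2  ] jar [ 0.526 -0.218  0.   ]
```

Request:
{"method": "apply_moves", "body": {
  "series": [
    {"rx":-0.179,"y":-0.027,"z":-0.04},
    {"rx":-0.179,"y":-0.02,"z":-0.044},
    {"rx":-0.179,"y":-0.012,"z":-0.047},
    {"rx":-0.179,"y":-0.003,"z":-0.048},
    {"rx":-0.179,"y":0.006,"z":-0.048},
    {"rx":-0.179,"y":0.014,"z":-0.046},
    {"rx":-0.179,"y":0.022,"z":-0.043},
    {"rx":-0.179,"y":0.029,"z":-0.039}
  ],
  "gripper": 1
}}

```text
validation failed for argument at $.se...
```

```bash
python3 - <<'E'
import numpy as np
from cell import bot
from scipy.spatial.transform import Rotation as R
s=bot.state();M=R.from_quat(s["tcp_rot"]).as_matrix();y=M[:2,1];a0=np.degrees(np.arctan2(y[1],y[0]));p=np.array(s["tool_pos"]);print(p,a0,M[:,0],s["t"],s["joints"],s["gripper_width"])
n=int(np.ceil((90-a0)/9.5));d=(np.array([.60,.14])-p[:2])/n;print(n,np.radians((90-a0)/n))
for i in range(n):
    a=np.radians(a0+i*(90-a0)/n); print(i,round(d@[np.cos(a),np.sin(a)],3),round(d@[np.sin(a),-np.cos(a)],3))
E
```

```text
[ 0.2410829  -0.49417769  0.25300102] -63.99900276782758 [-1.68127084e-04  5.73223261e-04 -9.99999822e-01] 0.3 [-1.25118744e+00  3.26505002e-01 -1.92898765e-01  1.05198958e+00
  2.04911851e-05  1.43660222e+00] 0.995192527467208
17 0.15810527312273245
0 -0.024 -0.035
1 -0.018 -0.039
2 -0.012 -0.041
3 -0.005 -0.043
4 0.001 -0.043
5 0.008 -0.042
6 0.015 -0.04
7 0.021 -0.038
8 0.026 -0.034
9 0.031 -0.029
10 0.036 -0.024
11 0.039 -0.018
12 0.041 -0.012
13 0.043 -0.005
14 0.043 0.002
15 0.042 0.008
16 0.04 0.015
```

Request:
{"method": "apply_moves", "body": {
  "series": [
    {"x":0,"y":-0.027,"z":-0.04,"rx":-0.179,"ry":0,"rz":0},
    {"x":0,"y":-0.02,"z":-0.044,"rx":-0.179,"ry":0,"rz":0},
    {"x":0,"y":-0.012,"z":-0.047,"rx":-0.179,"ry":0,"rz":0},
    {"x":0,"y":-0.003,"z":-0.048,"rx":-0.179,"ry":0,"rz":0},
    {"x":0,"y":0.006,"z":-0.048,"rx":-0.179,"ry":0,"rz":0},
    {"x":0,"y":0.014,"z":-0.046,"rx":-0.179,"ry":0,"rz":0},
    {"x":0,"y":0.022,"z":-0.043,"rx":-0.179,"ry":0,"rz":0},
    {"x":0,"y":0.029,"z":-0.039,"rx":-0.179,"ry":0,"rz":0}
  ],
  "gripper": 1
}}

```text
t: 1.3
tool_pos: [0.4299, -0.1481, 0.253]
tcp_rot: [0.404, 0.579, -0.404, 0.582]
force: [1.2, -0.9, -0.3]
gripper_width: 0.002
```

```bash
cat > plan.py <<'E'
import numpy as np,sys
from cell import bot
from scipy.spatial.transform import Rotation as R
def plan(tx,ty,n):
    s=bot.state();M=R.from_quat(s["tcp_rot"]).as_matrix();y=M[:2,1];a0=np.degrees(np.arctan2(y[1],y[0]));p=np.array(s["tool_pos"]);print(p.round(4),a0,M[:,0].round(4),s["t"],s["force"].round(2) if hasattr(s["force"],'round') else s["force"])
    d=(np.array([tx,ty])-p[:2])/n;print(n,-np.radians((90-a0)/n))
    for i in range(n):
        a=np.radians(a0+i*(90-a0)/n); print(i,round(d@[np.cos(a),np.sin(a)],3),round(d@[np.sin(a),-np.cos(a)],3))
if __name__=="__main__": plan(float(sys.argv[1]),float(sys.argv[2]),int(sys.argv[3]))
E
python3 plan.py .60 .14 8
```

```text
[ 0.4299 -0.1481  0.253 ] 20.312710943955285 [ 0.0028 -0.0018 -1.    ] 1.3 [ 1.25 -0.91 -0.27]
8 -0.15203408010212394
0 0.032 -0.026
1 0.036 -0.021
2 0.039 -0.015
3 0.041 -0.009
4 0.042 -0.003
5 0.042 0.003
6 0.041 0.01
7 0.039 0.016
```

Request:
{"method": "apply_moves", "body": {
  "series": [
    {"x":0,"y":0.032,"z":-0.026,"rx":-0.152,"ry":0,"rz":0},
    {"x":0,"y":0.036,"z":-0.021,"rx":-0.152,"ry":0,"rz":0},
    {"x":0,"y":0.039,"z":-0.015,"rx":-0.152,"ry":0,"rz":0},
    {"x":0,"y":0.041,"z":-0.009,"rx":-0.152,"ry":0,"rz":0},
    {"x":0,"y":0.042,"z":-0.003,"rx":-0.152,"ry":0,"rz":0},
    {"x":0,"y":0.042,"z":0.003,"rx":-0.152,"ry":0,"rz":0},
    {"x":0,"y":0.041,"z":0.01,"rx":-0.152,"ry":0,"rz":0},
    {"x":0,"y":0.039,"z":0.016,"rx":-0.152,"ry":0,"rz":0},
    {"x":0,"y":0,"z":0,"rx":0,"ry":0,"rz":0}
  ],
  "gripper": 1
}}

```text
t: 2.42
tool_pos: [0.6016, 0.1567, 0.2527]
tcp_rot: [-0.018, 0.705, 0.016, 0.709]
force: [-0.7, -0.6, 0.2]
gripper_width: -0.003
```

```bash
python3 plan.py .60 .215 1;python3 -c "
from h import *
C,im=grab('wrist','w1')
print(C.e,C.R.round(3))"
```

```text
[0.6016 0.1567 0.2527] 92.68499793290728 [ 0.005  -0.0029 -1.    ] 2.425 [-0.68 -0.55  0.2 ]
1 0.04686205433847383
0 0.058 0.001
[0.52417495 0.15393542 0.37291457] [[-0.046  0.952  0.302]
 [ 0.999  0.045  0.011]
 [-0.003  0.302 -0.953]]
```

View pics/w1.png

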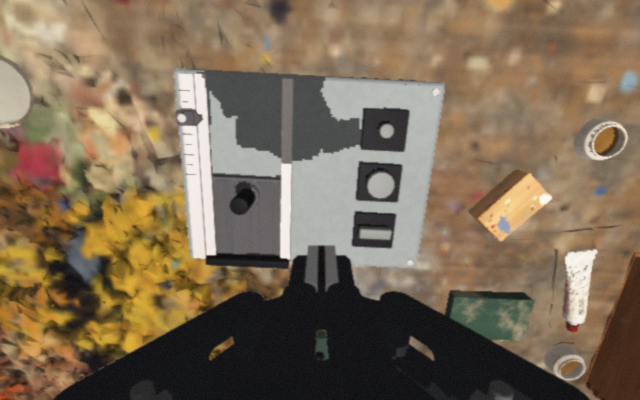

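The wrist view shows the whole box: small key at (386,130), large key at (380,183), oblong key at (375,231), knob top at about (240,202), pointer at (188,117). I'll enlarge it and move on to a second view.

```bash
python3 - <<'E'
import cv2
im=cv2.imread("pics/w1.png")
cv2.imwrite("pics/w1za.png",cv2.resize(im[90:255,340:425],None,fx=3.6*1,fy=3.6,interpolation=cv2.INTER_CUBIC))
cv2.imwrite("pics/w1zb.png",cv2.resize(im[60:275,165:300],None,fx=2.75*1,fy=2.75,interpolation=cv2.INTER_CUBIC))
g=cv2.cvtColor(im,cv2.COLOR_BGR2GRAY)
# key tops: bright in dark bezels
m=(cv2.inRange(g[100:250,355:410],105,255))
n,l,st,ct=cv2.connectedComponentsWithStats(m)
for i in range(1,n):
    if 40<st[i][4]<2000: print(st[i]+[355,100,0,0,0],(ct[i]+[355,100]).round(2))
print(g[130,355:412].tolist()); print(g[183,355:412].tolist())
E
```

```text
[380 124  14  14 158] [386.44 130.69]
[367 172  28  27 566] [380.43 184.87]
[360 229  32  11 301] [375.18 233.93]
[79, 82, 79, 80, 80, 78, 64, 49, 45, 55, 55, 51, 56, 54, 53, 48, 51, 52, 57, 56, 50, 56, 56, 60, 82, 130, 165, 177, 176, 174, 174, 174, 175, 171, 171, 170, 166, 158, 123, 79, 57, 52, 48, 48, 46, 50, 52, 49, 46, 48, 58, 80, 134, 172, 182, 183, 182]
[173, 140, 80, 49, 49, 54, 52, 55, 53, 50, 50, 61, 98, 142, 174, 180, 179, 181, 178, 178, 176, 177, 179, 180, 179, 177, 177, 175, 178, 175, 177, 175, 175, 174, 172, 171, 170, 166, 150, 107, 65, 46, 48, 54, 72, 130, 172, 177, 176, 175, 176, 177, 178, 176, 174, 178, 178]
```

View pics/w1za.png

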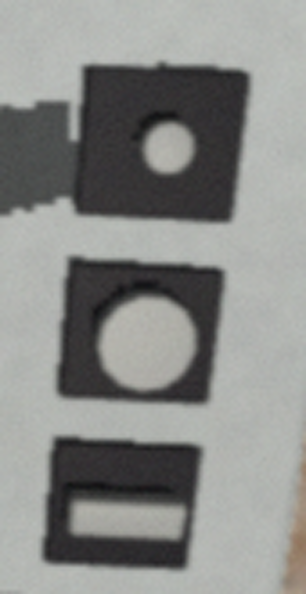

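View pics/w1zb.png

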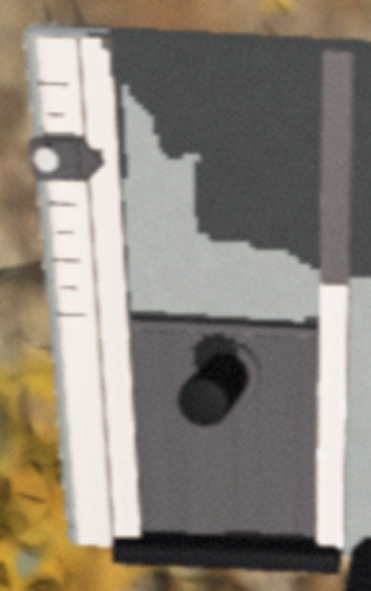

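Request:
{"method": "apply_moves", "body": {
  "series": [
    {"x":0,"y":0.058,"z":0.001,"rx":0.047,"ry":0,"rz":0},
    {"x":0,"y":0,"z":0,"rx":0,"ry":0,"rz":0}
  ]
}}

```text
t: 2.72
tool_pos: [0.5989, 0.2122, 0.2523]
tcp_rot: [0.002, 0.706, -0.005, 0.708]
force: [0.2, -1.1, -0.4]
gripper_width: -0.004
```

```bash
python3 plan.py .60 .215 1;python3 -c "
from h import *
C,im=grab('wrist','w2')
print(C.e,C.R.round(3))"
```

```text
[0.5989 0.2122 0.2523] 89.48707246814125 [ 0.0033 -0.0046 -1.    ] 2.725 [ 0.19 -1.06 -0.4 ]
1 -0.008952274255063303
0 0.003 0.001
[0.52159501 0.21394226 0.37259447] [[ 0.01   0.954  0.3  ]
 [ 1.    -0.008 -0.007]
 [-0.005  0.3   -0.954]]
```

View pics/w2.png

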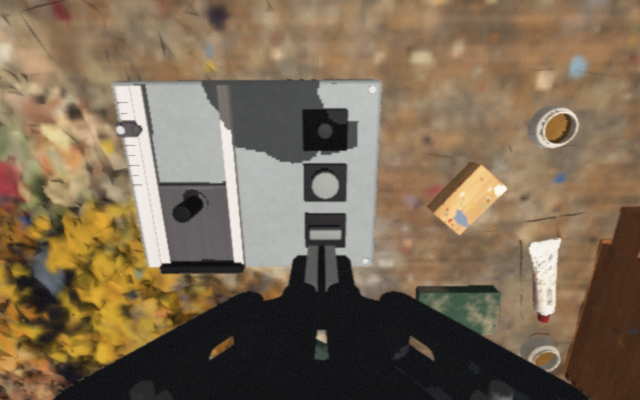

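```bash
python3 - <<'E'
import cv2
im=cv2.imread("pics/w2.png")
cv2.imwrite("pics/w2za.png",cv2.resize(im[95:255,295:385],None,fx=3.6*1,fy=3.6,interpolation=cv2.INTER_CUBIC))
cv2.imwrite("pics/w2zb.png",cv2.resize(im[70:275,105:250],None,fx=2.75*1,fy=2.75,interpolation=cv2.INTER_CUBIC))
E
```

```text
(no output)
```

View pics/w2za.png

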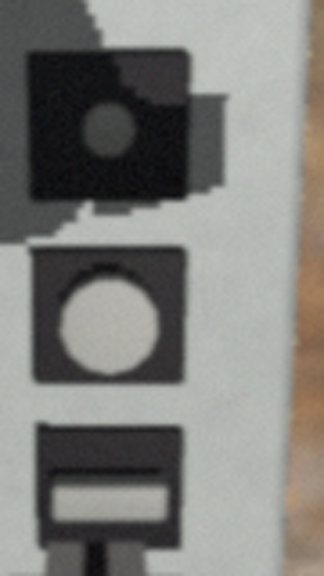

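View pics/w2zb.png

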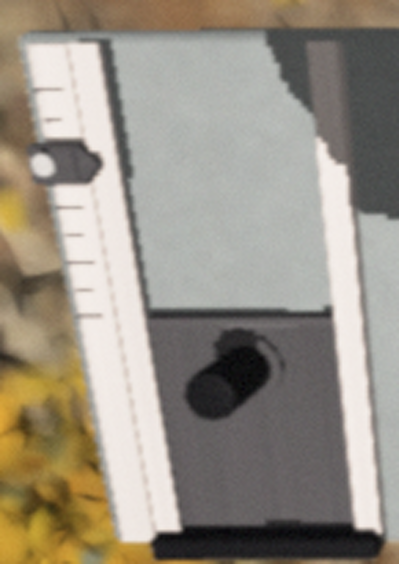

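```bash
cat > m.py <<'E'
from h import *
A,_=load("w1");B,_=load("w2")
z=lambda o,f:(lambda p:(o[0]+(p[0]+.5)/f-.5,o[1]+(p[1]+.5)/f-.5))
a1,b1,a2,b2=z((340,90),3.6),z((165,60),2.75),z((295,95),3.6),z((105,70),2.75)
P=dict(small=(a1((168,148)),a2((109,130)),.074),large=(a1((148,341)),a2((110,327)),.074),obl=(a1((128,518)),a2((110,503)),.074),
 knob=(b1((206,399)),b2((212,396)),.101),tip=(b1((103,159)),b2((101,163)),.073),edgeR=(b1((133,325)),b2((151,320)),.065),edgeL=(b1((318,328)),b2((332,320)),.065),
 cFR=(b1((24,30)),b2((23,33)),.06),cBR=(b1((74,543)),b2((118,540)),.06))
for n,(p,q,h) in P.items():
    t,e=tri(A,p,B,q); print(n,"tri",t.round(4),"gap",round(e,4),"planes",A.plane(p,h).round(4),B.plane(q,h).round(4))
E
python3 m.py
```

```text
small tri [0.545  0.216  0.0719] gap 0.0002 planes [0.545  0.2155 0.074 ] [0.5448 0.2159 0.074 ]
large tri [0.5976 0.2159 0.0734] gap 0.0008 planes [0.5971 0.2157 0.074 ] [0.5979 0.2159 0.074 ]
obl tri [0.6506 0.2156 0.0734] gap 0.0004 planes [0.6501 0.2154 0.074 ] [0.6506 0.2156 0.074 ]
knob tri [0.6164 0.0819 0.1011] gap 0.001 planes [0.616  0.0819 0.101 ] [0.617  0.0818 0.101 ]
tip tri [0.5412 0.0424 0.0733] gap 0.0006 planes [0.5409 0.0423 0.073 ] [0.5415 0.0423 0.073 ]
edgeR tri [0.5993 0.0473 0.0677] gap 0.0011 planes [0.6005 0.0463 0.065 ] [0.5994 0.0459 0.065 ]
edgeL tri [0.5976 0.1156 0.0713] gap 0.0014 planes [0.5984 0.1148 0.065 ] [0.5999 0.1136 0.065 ]
cFR tri [0.4985 0.0074 0.0463] gap 0.0017 planes [0.5004 0.0136 0.06  ] [0.4986 0.016  0.06  ]
cBR tri [0.6907 0.0179 0.0664] gap 0.0004 planes [0.6944 0.015  0.06  ] [0.694  0.0139 0.06  ]
```

Measured heights agree with the text (keys 0.072–0.073, knob 0.101, tip 0.073). Next is the large key.

Request:
{"method": "apply_moves", "body": {
  "series": [
    {"x":0.055,"y":0.004,"z":-0.001,"rx":0,"ry":0,"rz":0},
    {"x":0.055,"y":0,"z":0,"rx":0,"ry":0,"rz":0},
    {"x":0.036,"y":0,"z":0,"rx":0,"ry":0,"rz":0},
    {"x":0,"y":0,"z":0,"rx":0,"ry":0,"rz":0}
  ]
}}

```text
t: 3.28
tool_pos: [0.5997, 0.2061, 0.1051]
tcp_rot: [0.004, 0.705, -0.01, 0.709]
force: [-0.5, -0.9, 0.9]
gripper_width: -0.001
```

```bash
cat > go.py <<'E'
import numpy as np,sys
from cell import bot
from scipy.spatial.transform import Rotation as R
s=bot.state();M=R.from_quat(s["tcp_rot"]).as_matrix();p=np.array(s["tool_pos"])
T=np.array([[0,0,1],[0,1,0],[-1,0,0.]])
t=np.array([float(v) for v in sys.argv[1:4]])
print("pos",p.round(4),"t",s["t"],"f",np.round(s["force"],1),"w",round(s["gripper_width"],3),"dq",np.round(s["dq"],3))
print("shift",(M.T@(t-p)).round(4),"turn",R.from_matrix(M.T@T).as_rotvec().round(4),"Mx",M[:,0].round(4))
E
python3 go.py .598 .216 .100
```

```text
pos [0.5997 0.2061 0.1051] t 3.275 f [-0.5 -0.9  0.9] w -0.001 dq [-0.016 -0.04   0.031  0.011 -0.002 -0.002]
shift [ 0.005   0.0099 -0.0019] turn [-0.02    0.0066  0.008 ] Mx [ 0.0066 -0.0081 -0.9999]
```

Request:
{"method": "apply_moves", "body": {
  "series": [
    {"x":0.005,"y":0.01,"z":-0.002,"rx":-0.02,"ry":0.007,"rz":0.008},
    {"x":0,"y":0,"z":0,"rx":0,"ry":0,"rz":0}
  ]
}}

```text
t: 3.52
tool_pos: [0.5997, 0.2155, 0.1031]
tcp_rot: [0.001, 0.706, 0.0, 0.708]
force: [-0.1, -0.3, -0.0]
gripper_width: 0.002
```

```bash
python3 go.py .598 .216 .0905
```

```text
pos [0.5997 0.2155 0.1031] t 3.525 f [-0.1 -0.3 -0. ] w 0.002 dq [-0.017 -0.027  0.019  0.006 -0.009 -0.002]
shift [ 0.0126  0.0005 -0.0018] turn [-0.0011  0.003  -0.0013] Mx [ 0.003   0.0013 -1.    ]
```

Request:
{"method": "apply_moves", "body": {
  "series": [
    {"x":0.009,"y":0.0,"z":-0.002,"rx":0,"ry":0,"rz":0},
    {"x":0.004,"y":0,"z":0,"rx":0,"ry":0,"rz":0},
    {"x":0.001,"y":0,"z":0,"rx":0,"ry":0,"rz":0}
  ]
}}

```text
t: 3.9
tool_pos: [0.5994, 0.216, 0.0918]
tcp_rot: [0.001, 0.704, 0.0, 0.71]
force: [-0.4, -0.8, 4.2]
gripper_width: 0.005
```

```bash
python3 go.py .598 .216 .0905; python3 -c "
from h import *
grab('wrist','w3')"
```

```text
pos [0.5994 0.216  0.0918] t 3.9 f [-0.4 -0.8  4.2] w 0.005 dq [ 0.001  0.003 -0.008 -0.013 -0.002 -0.001]
shift [ 0.0013 -0.     -0.0014] turn [-0.0007  0.008  -0.002 ] Mx [ 0.008  0.002 -1.   ]
```

View pics/w3.png

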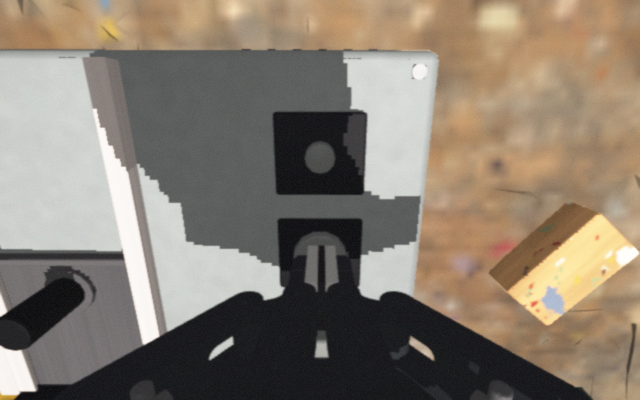

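The fingertips are centred on the large key and read 4.2 N. I'll go slightly further to feel the stop, then lift.

Request:
{"method": "apply_moves", "body": {
  "series": [
    {"x":0.002,"y":0.0,"z":0,"rx":0,"ry":0,"rz":0},
    {"x":0.001,"y":0,"z":0,"rx":0,"ry":0,"rz":0}
  ]
}}

```text
t: 4.2
tool_pos: [0.5995, 0.216, 0.091]
tcp_rot: [0.001, 0.704, 0.0, 0.71]
force: [-3.9, -1.0, 9.3]
gripper_width: -0.001
```

The stop shows as 9.3 N at TCP z 0.091, as predicted. Now I'll lift and cross to the small key at (0.545, 0.216).

Request:
{"method": "apply_moves", "body": {
  "series": [
    {"x":-0.025,"y":0.0,"z":0,"rx":0,"ry":0.008,"rz":0},
    {"x":0,"y":0,"z":-0.054,"rx":0,"ry":0,"rz":0},
    {"x":0,"y":0,"z":0,"rx":0,"ry":0,"rz":0}
  ]
}}

```text
t: 4.58
tool_pos: [0.5425, 0.2157, 0.115]
tcp_rot: [0.001, 0.708, 0.0, 0.706]
force: [-0.8, 0.3, 1.0]
gripper_width: 0.001
```

```bash
python3 go.py .545 .216 .102; python3 -c "
from h import *
grab('wrist','w4')"
```

```text
pos [0.5425 0.2157 0.115 ] t 4.575 f [-0.8  0.3  1. ] w 0.001 dq [-0.026  0.023  0.189 -0.054 -0.01  -0.001]
shift [0.013  0.0003 0.0025] turn [-0.0009 -0.0023 -0.0018] Mx [-0.0023  0.0018 -1.    ]
```

View pics/w4.png

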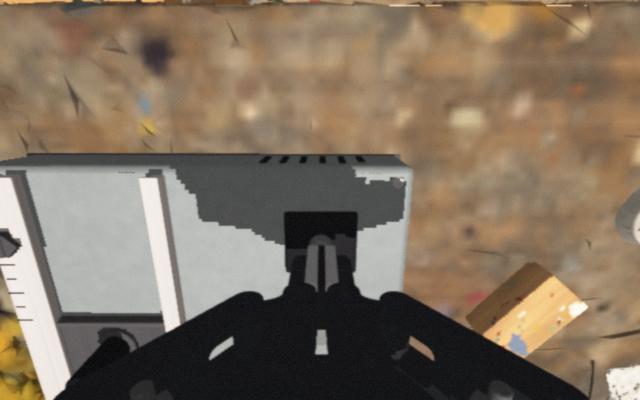

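Request:
{"method": "apply_moves", "body": {
  "series": [
    {"x":0.012,"y":0.0,"z":0.001,"rx":0,"ry":0,"rz":0},
    {"x":0,"y":0,"z":0,"rx":0,"ry":0,"rz":0}
  ]
}}

```text
t: 4.88
tool_pos: [0.5509, 0.2168, 0.1042]
tcp_rot: [0.002, 0.704, 0.001, 0.71]
force: [-0.2, 0.1, -1.1]
gripper_width: 0.001
```

```bash
python3 go.py .545 .216 .0905
```

```text
pos [0.5509 0.2168 0.1042] t 4.875 f [-0.2  0.1 -1.1] w 0.001 dq [ 0.    -0.01   0.032 -0.002 -0.002 -0.002]
shift [ 0.0137 -0.0009 -0.006 ] turn [-0.0018  0.0081 -0.0041] Mx [ 0.0081  0.0041 -1.    ]
```

Request:
{"method": "apply_moves", "body": {
  "series": [
    {"x":0.005,"y":-0.001,"z":-0.006,"rx":0,"ry":0.008,"rz":-0.004},
    {"x":0,"y":0,"z":0,"rx":0,"ry":0,"rz":0}
  ]
}}

```text
t: 5.12
tool_pos: [0.5455, 0.2157, 0.0982]
tcp_rot: [0.001, 0.707, -0.001, 0.707]
force: [1.4, -1.0, -0.4]
gripper_width: -0.002
```

```bash
python3 go.py .545 .216 .0905
```

```text
pos [0.5455 0.2157 0.0982] t 5.125 f [ 1.4 -1.  -0.4] w -0.002 dq [-0.003  0.002  0.027 -0.006 -0.001  0.001]
shift [ 0.0077  0.0003 -0.0005] turn [-0.0023 -0.0006  0.0002] Mx [-6.e-04 -2.e-04 -1.e+00]
```

Request:
{"method": "apply_moves", "body": {
  "series": [
    {"x":0.006,"y":0,"z":-0.001,"rx":0,"ry":0,"rz":0},
    {"x":0.003,"y":0,"z":-0.001,"rx":0,"ry":0,"rz":0},
    {"x":0.001,"y":0,"z":0,"rx":0,"ry":0,"rz":0},
    {"x":0.001,"y":0,"z":0,"rx":0,"ry":0,"rz":0}
  ]
}}

```text
t: 5.62
tool_pos: [0.5457, 0.2159, 0.091]
tcp_rot: [0.001, 0.705, -0.001, 0.709]
force: [-2.5, -0.3, 9.6]
gripper_width: -0.0
```

```bash
python3 go.py .545 .216 .0905; python3 -c "
from h import *
grab('wrist','w5')"
```

```text
pos [0.5457 0.2159 0.091 ] t 5.625 f [-2.5 -0.3  9.6] w -0.0 dq [ 0.001 -0.003 -0.005 -0.005 -0.001  0.001]
shift [ 0.0005  0.0001 -0.0007] turn [-0.0025  0.0051 -0.0003] Mx [ 5.1e-03  3.0e-04 -1.0e+00]
```

View pics/w5.png

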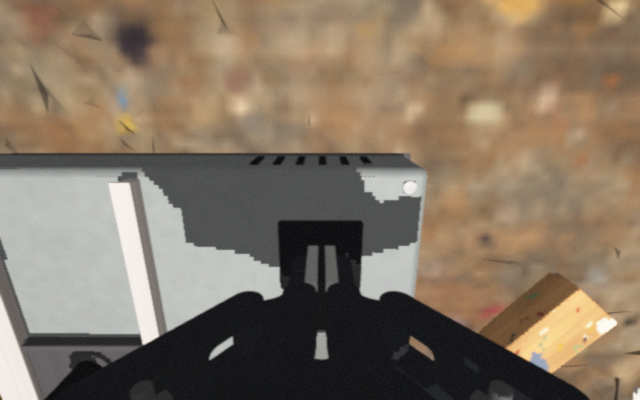

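Small key pressed to its stop as well (9.6 N, z 0.091). Next I'll lift, open the gripper halfway and go above the knob.

Request:
{"method": "apply_moves", "body": {
  "series": [
    {"x":-0.03,"y":0,"z":0,"rx":0,"ry":0,"rz":0},
    {"x":-0.05,"y":0,"z":0,"rx":0,"ry":0,"rz":0},
    {"x":0,"y":-0.044,"z":0.023,"rx":0,"ry":0,"rz":0},
    {"x":0,"y":-0.044,"z":0.023,"rx":0,"ry":0,"rz":0},
    {"x":0,"y":-0.044,"z":0.023,"rx":0,"ry":0,"rz":0},
    {"x":0,"y":0,"z":0,"rx":0,"ry":0,"rz":0}
  ],
  "gripper": 0.5
}}

```text
t: 6.42
tool_pos: [0.6147, 0.0811, 0.173]
tcp_rot: [-0.0, 0.706, 0.0, 0.709]
force: [0.2, 0.3, -0.1]
gripper_width: 0.498
```

```bash
python3 go.py .6165 .082 .14; python3 -c "
from h import *
grab('wrist','w6')"
```

```text
pos [0.6147 0.0811 0.173 ] t 6.425 f [ 0.2  0.3 -0.1] w 0.498 dq [ 0.043 -0.013 -0.03   0.013  0.032 -0.005]
shift [0.033  0.0009 0.0017] turn [ 0.0008  0.0043 -0.0001] Mx [ 4.3e-03  1.0e-04 -1.0e+00]
```

View pics/w6.png

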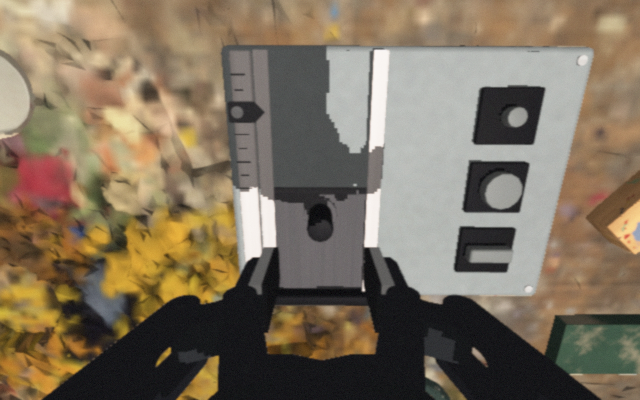

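The view shows all three keys standing up, the knob top at (319,225) centred between the jaws, and the pointer tip at (263,112). Descending.

Request:
{"method": "apply_moves", "body": {
  "series": [
    {"x":0.033,"y":0.001,"z":0.002,"rx":0,"ry":0.004,"rz":0},
    {"x":0.012,"y":0,"z":0,"rx":0,"ry":0,"rz":0},
    {"x":0,"y":0,"z":0,"rx":0,"ry":0,"rz":0}
  ]
}}

```text
t: 6.85
tool_pos: [0.614, 0.0864, 0.1269]
tcp_rot: [-0.001, 0.708, 0.003, 0.706]
force: [0.1, -0.2, 0.1]
gripper_width: 0.501
```

```bash
python3 go.py .6165 .082 .094; python3 -c "
from h import *
A,_=load('w6')
print(A.plane((319,225),.101),A.plane((263.5,112),.073),A.plane((320,190),.065))
grab('wrist','w7')"
```

```text
pos [0.614  0.0864 0.1269] t 6.85 f [ 0.1 -0.2  0.1] w 0.501 dq [ 0.012 -0.006 -0.002  0.008  0.002  0.002]
shift [ 0.0329 -0.0045  0.0026] turn [ 0.0056 -0.0025 -0.002 ] Mx [-0.0025  0.002  -1.    ]
[0.6136698  0.08010765 0.101     ] [0.54197921 0.04216326 0.073     ] [0.59931175 0.08066648 0.065     ]
```

View pics/w7.png

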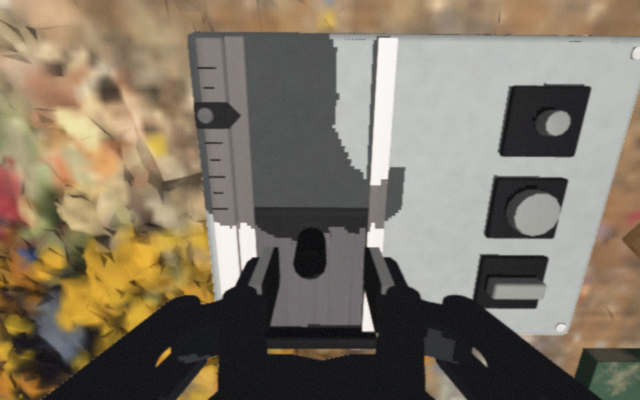

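Request:
{"method": "apply_moves", "body": {
  "series": [
    {"x":0.004,"y":-0.0045,"z":0.0025,"rx":0.005,"ry":-0.002,"rz":-0.002},
    {"x":0.014,"y":0,"z":0,"rx":0,"ry":0,"rz":0},
    {"x":0.008,"y":0,"z":0,"rx":0,"ry":0,"rz":0},
    {"x":0,"y":0,"z":0,"rx":0,"ry":0,"rz":0}
  ]
}}

```text
t: 7.4
tool_pos: [0.6178, 0.0823, 0.1016]
tcp_rot: [-0.0, 0.706, 0.0, 0.708]
force: [-0.1, -0.0, 0.1]
gripper_width: 0.503
```

```bash
python3 go.py .616 .082 .0935; python3 -c "
from h import *
grab('wrist','w8')"
```

```text
pos [0.6178 0.0823 0.1016] t 7.4 f [-0.1 -0.   0.1] w 0.503 dq [-0.001 -0.002  0.004  0.001  0.     0.001]
shift [ 0.0081 -0.0003 -0.0018] turn [0.0013 0.0031 0.    ] Mx [ 0.0031 -0.     -1.    ]
```

View pics/w8.png

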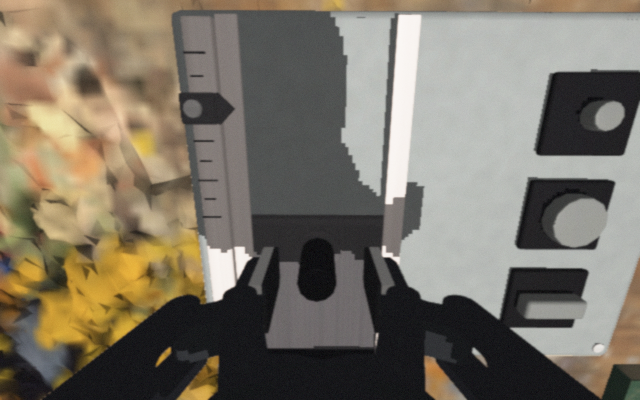

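Request:
{"method": "apply_moves", "body": {
  "series": [
    {"x":0.007,"y":0,"z":-0.001,"rx":0.001,"ry":0.003,"rz":0},
    {"x":0,"y":0,"z":0,"rx":0,"ry":0,"rz":0}
  ]
}}

```text
t: 7.7
tool_pos: [0.6171, 0.0823, 0.0947]
tcp_rot: [-0.0, 0.707, 0.0, 0.707]
force: [0.3, -0.7, -0.2]
gripper_width: 0.504
```

Request:
{"method": "apply_moves", "body": {
  "series": [
    {"x":0,"y":0,"z":0,"rx":0,"ry":0,"rz":0},
    {"x":0,"y":0,"z":0,"rx":0,"ry":0,"rz":0},
    {"x":0,"y":0,"z":0,"rx":0,"ry":0,"rz":0},
    {"x":0,"y":0,"z":0,"rx":0,"ry":0,"rz":0}
  ],
  "gripper": 1
}}

```text
t: 8.2
tool_pos: [0.6172, 0.0802, 0.0952]
tcp_rot: [-0.001, 0.707, -0.002, 0.707]
force: [0.9, -1.2, -1.1]
gripper_width: 0.188
```

```bash
python3 go.py .616 .082 .0945; python3 -c "
from h import *
grab('wrist','w9')"
```

```text
pos [0.6172 0.0802 0.0952] t 8.2 f [ 0.9 -1.2 -1.1] w 0.188 dq [ 0.    -0.    -0.001  0.     0.003  0.002]
shift [ 0.0007  0.0018 -0.0012] turn [-0.0015  0.0008  0.004 ] Mx [ 8.e-04 -4.e-03 -1.e+00]
```

View pics/w9.png

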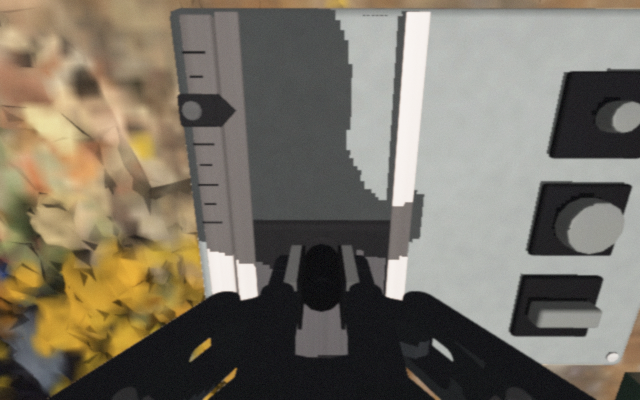

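Knob gripped (opening 0.19, about 16–18 mm). Drawing the shutter about 50 mm first.

Request:
{"method": "apply_moves", "body": {
  "series": [
    {"x":0,"y":0,"z":-0.012,"rx":0,"ry":0,"rz":0},
    {"x":0,"y":0,"z":-0.012,"rx":0,"ry":0,"rz":0},
    {"x":0,"y":0,"z":-0.012,"rx":0,"ry":0,"rz":0},
    {"x":0,"y":0,"z":-0.012,"rx":0,"ry":0,"rz":0},
    {"x":0,"y":0,"z":0,"rx":0,"ry":0,"rz":0}
  ]
}}

```text
t: 8.88
tool_pos: [0.5695, 0.0804, 0.0952]
tcp_rot: [-0.001, 0.704, -0.002, 0.71]
force: [4.8, -0.6, -7.4]
gripper_width: 0.191
```

```bash
python3 go.py .5605 .080 .095; python3 -c "
from h import *
grab('wrist','w10');grab('side','s10');grab('scene','c10')"
```

```text
pos [0.5695 0.0804 0.0952] t 8.875 f [ 4.8 -0.6 -7.4] w 0.191 dq [-0.002  0.005  0.007 -0.016  0.002 -0.001]
shift [ 0.0002 -0.0004 -0.009 ] turn [-0.0014  0.0092  0.0042] Mx [ 0.0092 -0.0042 -0.9999]
```

View pics/w10.png

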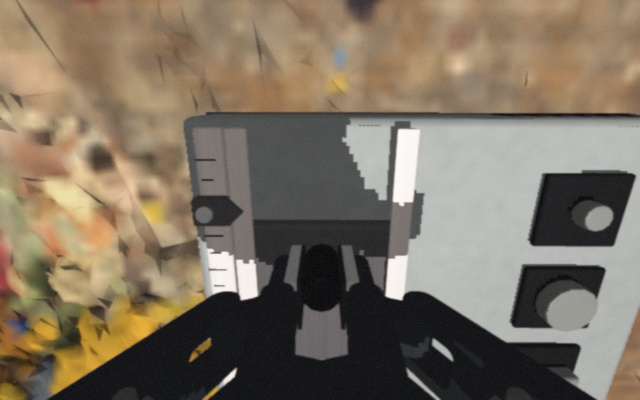

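View pics/c10.png

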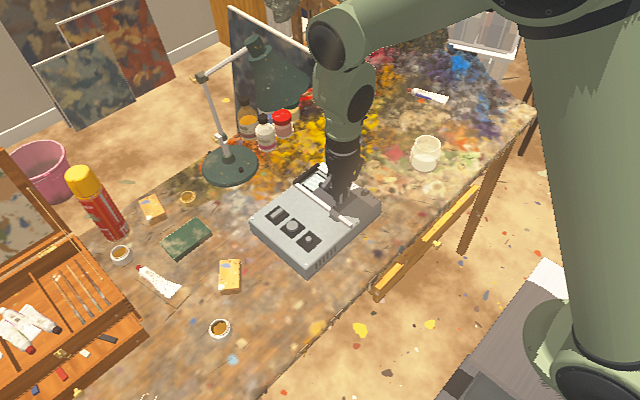

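View pics/s10.png

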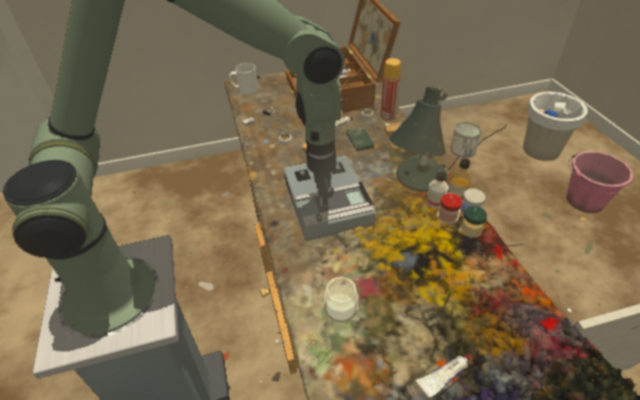

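```bash
python3 - <<'E'
import cv2
for n,(x0,x1,y0,y1) in {"w10":(185,265,185,265),"w9":(170,310,85,260)}.items():
    im=cv2.imread(f"pics/{n}.png")[y0:y1,x0:x1]; f=560/im.shape[0]; print(n,f)
    im=cv2.convertScaleAbs(im,alpha=1.8); cv2.imwrite(f"pics/{n}z.png",cv2.resize(im,None,fx=f,fy=f,interpolation=cv2.INTER_CUBIC))
g=cv2.cvtColor(cv2.imread("pics/w10.png"),cv2.COLOR_BGR2GRAY); print(g[205:240,256:276].mean(1).round().tolist())
g=cv2.cvtColor(cv2.imread("pics/w9.png"),cv2.COLOR_BGR2GRAY); print(g[205:240,260:276].mean(1).round().tolist())
E
```

```text
w10 7.0
w9 3.2
[82.0, 81.0, 82.0, 82.0, 82.0, 82.0, 82.0, 82.0, 83.0, 81.0, 81.0, 82.0, 80.0, 77.0, 66.0, 49.0, 40.0, 41.0, 42.0, 45.0, 46.0, 48.0, 48.0, 46.0, 46.0, 45.0, 44.0, 45.0, 44.0, 45.0, 44.0, 45.0, 44.0, 44.0, 45.0]
[79.0, 80.0, 80.0, 80.0, 80.0, 80.0, 80.0, 80.0, 80.0, 80.0, 80.0, 80.0, 80.0, 79.0, 72.0, 50.0, 40.0, 40.0, 42.0, 44.0, 47.0, 47.0, 46.0, 46.0, 45.0, 44.0, 43.0, 44.0, 44.0, 44.0, 44.0, 44.0, 44.0, 44.0, 44.0]
```

View pics/w10z.png

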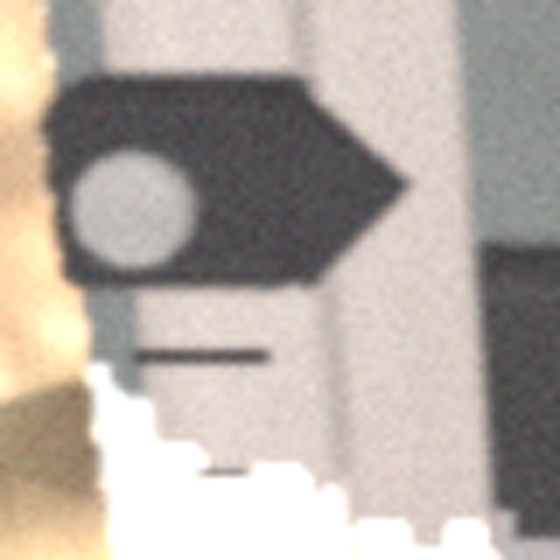

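View pics/w9z.png

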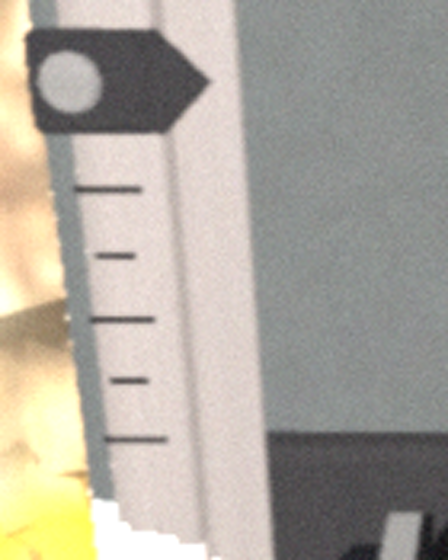

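```bash
python3 - <<'E'
from h import *
for n,tip,r in(("w10",(242.86,210.86),219.3),("w9",(170+209.5/3.2-.5,85+82.5/3.2-.5),219.3)):
    C,_=load(n); t=C.plane(tip,.073); b=C.plane((265,r),.061)
    print(n,C.e.round(4),"tip",t.round(4),"edge",b.round(4),"row pred of top",C.proj([b[0],b[1],.065]).round(2),"rail-foot z.060 edge",C.plane((265,r),.0605).round(4))
    print(" diff",(b-t)[0].round(4), "dx/drow",C.plane((265,r+1),.061)[0]-b[0])
# w1,w2,w6 tip
for n,p in(("w1",(202.1,117.5)),("w2",(105+101.5/2.75-.5,70+163.5/2.75-.5)),("w6",(263.5,112))): print(n,load(n)[0].plane(p,.073).round(4))
E
```

```text
w10 [0.4914 0.0815 0.2151] tip [0.5413 0.0427 0.073 ] edge [0.5503 0.0508 0.061 ] row pred of top [263.64 222.05] rail-foot z.060 edge [0.5505 0.0507 0.0605]
 diff 0.009 dx/drow 0.0005699114427627494
w9 [0.5401 0.0813 0.2157] tip [0.5419 0.0426 0.073 ] edge [0.5978 0.0506 0.061 ] row pred of top [263.64 221.99] rail-foot z.060 edge [0.598  0.0505 0.0605]
 diff 0.0559 dx/drow 0.000568419308034418
w1 [0.541  0.0423 0.073 ]
w2 [0.5415 0.0423 0.073 ]
w6 [0.542  0.0422 0.073 ]
```

Request:
{"method": "apply_moves", "body": {
  "series": [
    {"x":0,"y":0,"z":-0.005,"rx":0,"ry":0.004,"rz":0.004},
    {"x":0,"y":0,"z":-0.004,"rx":0,"ry":0,"rz":0},
    {"x":0,"y":0,"z":0,"rx":0,"ry":0,"rz":0}
  ]
}}

```text
t: 9.4
tool_pos: [0.5635, 0.0803, 0.0952]
tcp_rot: [0.0, 0.703, -0.001, 0.711]
force: [5.5, -0.2, -6.6]
gripper_width: 0.185
```

```bash
python3 go.py .5605 .080 .095; python3 - <<'E'
from h import *
C,im=grab('wrist','w11')
print(C.e)
g=cv2.cvtColor(im,cv2.COLOR_BGR2GRAY); print(g[205:235,256:276].mean(1).round().tolist())
z=cv2.convertScaleAbs(im[185:265,185:285],alpha=1.8); cv2.imwrite("pics/w11z.png",cv2.resize(z,None,fx=7,fy=7,interpolation=cv2.INTER_CUBIC))
E
```

```text
pos [0.5635 0.0803 0.0952] t 9.4 f [ 5.5 -0.2 -6.6] w 0.185 dq [ 0.001  0.004  0.007 -0.014  0.001 -0.001]
shift [ 0.0002 -0.0003 -0.003 ] turn [-0.0014  0.0105  0.0002] Mx [ 1.050e-02 -3.000e-04 -9.999e-01]
[0.48533397 0.08095285 0.21499269]
[81.0, 82.0, 81.0, 81.0, 81.0, 82.0, 82.0, 82.0, 82.0, 83.0, 82.0, 82.0, 82.0, 80.0, 70.0, 49.0, 41.0, 42.0, 42.0, 45.0, 47.0, 48.0, 48.0, 46.0, 46.0, 46.0, 45.0, 46.0, 45.0, 45.0]
```

View pics/w11z.png

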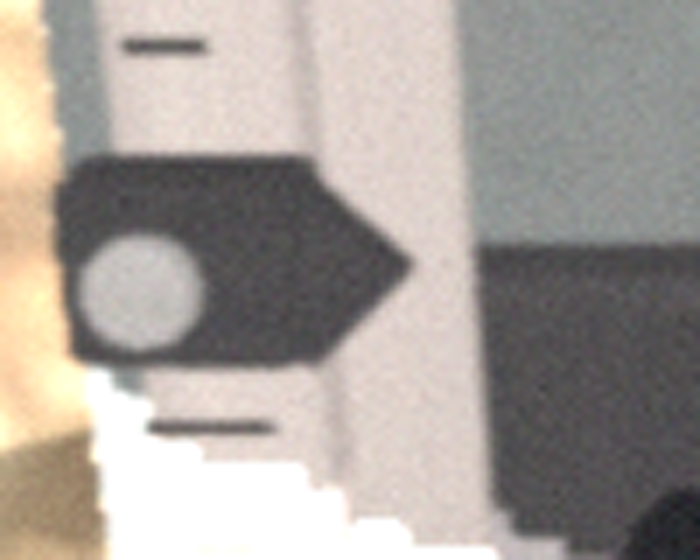

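```bash
cat > lv.py <<'E'
from h import *
import sys
n,u,v,r=sys.argv[1],*map(float,sys.argv[2:5])
C,_=load(n); t=C.plane((185+(u+.5)/7-.5,185+(v+.5)/7-.5),.073); b=C.plane((265,r),.061); c=C.plane((265,r+4),.065)
print("tip",t.round(4),"edge bottom",b[0].round(4),"edge from top row r+4",c[0].round(4),"pred top row",C.proj([b[0],b[1],.065]).round(2)," diff",(b-t)[0].round(4))
E
python3 lv.py w11 412 265 219.4; python3 go.py .5605 .080 .095
```

```text
tip [0.5414 0.0426 0.073 ] edge bottom 0.5444 edge from top row r+4 0.5451 pred top row [263.67 222.16]  diff 0.003
pos [0.5637 0.0803 0.0952] t 9.45 f [ 5.4 -0.1 -6.7] w 0.19 dq [ 0.001  0.001  0.003  0.003  0.    -0.   ]
shift [ 0.0002 -0.0003 -0.0032] turn [-0.0014  0.0106  0.0003] Mx [ 1.060e-02 -3.000e-04 -9.999e-01]
```

Request:
{"method": "apply_moves", "body": {
  "series": [
    {"x":0,"y":0,"z":-0.004,"rx":0,"ry":0,"rz":0},
    {"x":0,"y":0,"z":0,"rx":0,"ry":0,"rz":0}
  ]
}}

```text
t: 9.7
tool_pos: [0.5611, 0.0803, 0.0952]
tcp_rot: [0.0, 0.702, -0.001, 0.712]
force: [5.0, -0.5, -5.7]
gripper_width: 0.19
```

```bash
python3 go.py .5605 .080 .095; python3 - <<'E'
from h import *
C,im=grab('wrist','w12')
g=cv2.cvtColor(im,cv2.COLOR_BGR2GRAY); print(g[212:230,256:276].mean(1).round().tolist())
z=cv2.convertScaleAbs(im[185:265,185:285],alpha=1.8); cv2.imwrite("pics/w12z.png",cv2.resize(z,None,fx=7,fy=7,interpolation=cv2.INTER_CUBIC))
E
```

```text
pos [0.5611 0.0803 0.0952] t 9.7 f [ 5.  -0.5 -5.7] w 0.19 dq [-0.001  0.005  0.008 -0.011  0.001 -0.001]
shift [ 0.0002 -0.0003 -0.0006] turn [-0.0013  0.0137  0.0004] Mx [ 1.370e-02 -4.000e-04 -9.999e-01]
[82.0, 82.0, 82.0, 82.0, 82.0, 82.0, 78.0, 62.0, 46.0, 41.0, 42.0, 43.0, 46.0, 47.0, 48.0, 48.0, 47.0, 47.0]
```

View pics/w12z.png

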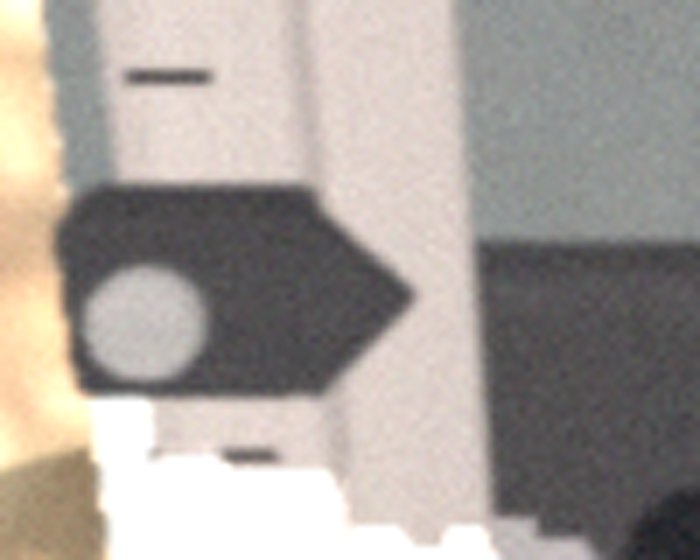

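```bash
python3 lv.py w11 412 265 219.3;  python3 lv.py w12 416 296 219.0; python3 go.py .5605 .080 .095
python3 - <<'E'
from h import *
C,im=load('w12'); g=cv2.cvtColor(im,cv2.COLOR_BGR2GRAY).astype(float)
for n in("w10","w11","w12","w9"):
    C,im=load(n); g=cv2.cvtColor(im,cv2.COLOR_BGR2GRAY).astype(float)
    p=g[212:232,256:276].mean(1); d=np.diff(p); w=np.clip(-d[:11],0,None); r1=212.5+(w*np.arange(11)).sum()/w.sum()
    print(n,r1, p[6:16].round(1))
E
```

```text
tip [0.5414 0.0426 0.073 ] edge bottom 0.5444 edge from top row r+4 0.5451 pred top row [263.67 222.06]  diff 0.003
tip [0.5414 0.0427 0.073 ] edge bottom 0.5419 edge from top row r+4 0.5426 pred top row [263.67 221.78]  diff 0.0005
pos [0.5613 0.0803 0.0952] t 9.75 f [ 5.7 -0.3 -6.5] w 0.189 dq [ 0.     0.002  0.004  0.002 -0.002 -0.   ]
shift [ 0.0002 -0.0003 -0.0008] turn [-0.0014  0.014   0.0004] Mx [ 1.400e-02 -4.000e-04 -9.999e-01]
w10 218.9499424626007 [76.6 66.2 48.6 40.  41.1 42.2 44.8 46.  47.8 48.4]
w11 219.21904761904761 [80.1 69.5 49.3 41.2 42.1 42.4 44.6 47.  48.  47.5]
w12 219.01400730816079 [78.  62.5 46.2 41.2 41.6 42.6 45.6 47.  48.4 47.8]
w9 219.36418269230768 [78.6 70.8 49.4 39.8 39.6 41.5 43.6 46.8 47.  46.1]
```

```bash
python3 - <<'E'
from h import *
def f(n,o,s,u,v,z): return load(n)[0].plane((o[0]+(u+.5)/s-.5,o[1]+(v+.5)/s-.5),z)
for z in(.060,.062,.064,.066,.068):
    a=[f("w9",(170,85),3.2,u,v,z)[0] for u,v in((108,189),(116,256),(122,319),(129,380),(136,440))]
    b=[f("w12",(185,185),7,u,v,z)[0] for u,v in((168,76),(215,455))]
    c=[f("w10",(185,185),7,u,v,z)[0] for u,v in((202,356),(225,471))]
    print(z,np.round(a,4),"w12",np.round(b,4),"w10",np.round(c,4))
E
```

```text
0.06 [0.558  0.5685 0.5788 0.5892 0.5998] w12 [0.529  0.5603] w10 [0.5601 0.57  ]
0.062 [0.5578 0.5682 0.5783 0.5886 0.599 ] w12 [0.5284 0.5593] w10 [0.5592 0.569 ]
0.064 [0.5576 0.5678 0.5778 0.5879 0.5982] w12 [0.5278 0.5583] w10 [0.5583 0.568 ]
0.066 [0.5573 0.5674 0.5773 0.5873 0.5975] w12 [0.5272 0.5573] w10 [0.5574 0.567 ]
0.068 [0.5571 0.5671 0.5768 0.5867 0.5967] w12 [0.5266 0.5563] w10 [0.5565 0.566 ]
```

```bash
python3 - <<'E'
from h import *
from cell import bot
for i in range(4):
    C,im=grab('wrist' if i%2==0 else 'scene',f'f{i}'); s=bot.state(); print(s["t"],np.round(s["tool_pos"],5),np.round(s["dq"],4),np.round(s["force"],1),s["gripper_width"])
C,im=load("f2"); z=cv2.convertScaleAbs(im[185:265,185:285],alpha=1.8); cv2.imwrite("pics/f2z.png",cv2.resize(z,None,fx=7,fy=7,interpolation=cv2.INTER_CUBIC))
g=cv2.cvtColor(im,cv2.COLOR_BGR2GRAY).astype(float);p=g[212:232,256:276].mean(1); d=np.diff(p); w=np.clip(-d[:11],0,None); print(212.5+(w*np.arange(11)).sum()/w.sum())
E
```

```text
9.8 [0.56134 0.08034 0.09522] [ 0.0007  0.0011  0.0008  0.0009 -0.0015  0.0006] [ 6.1 -1.  -6.8] 0.18595357188284398
9.85 [0.5613  0.08035 0.0952 ] [-0.0001  0.0012  0.0001  0.0004 -0.     -0.0005] [ 5.8 -0.8 -6.3] 0.19040103870981454
9.9 [0.56134 0.08035 0.09522] [ 0.0005 -0.0003 -0.001   0.0027 -0.0023  0.0002] [ 5.1 -0.3 -6.1] 0.18474176221089034
9.95 [0.56134 0.08034 0.0952 ] [ 0.0005 -0.0004 -0.0008  0.0002 -0.0001 -0.0016] [ 4.8 -0.6 -6.6] 0.19029488280358062
218.87019790454016
```

View pics/f2z.png

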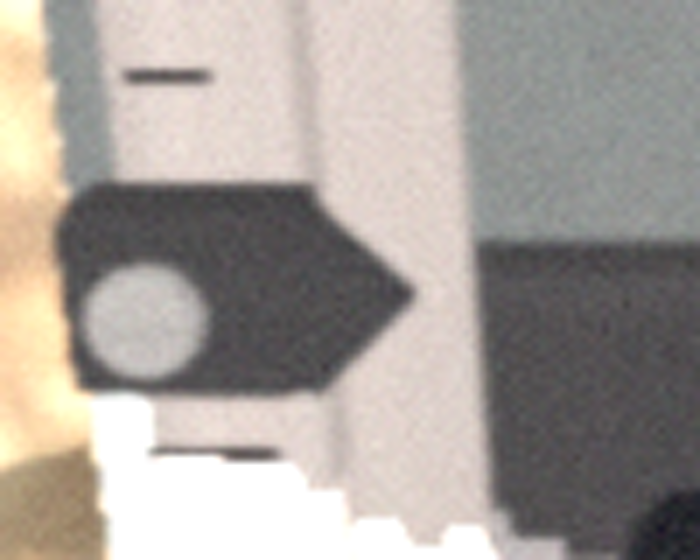

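View pics/f3.png

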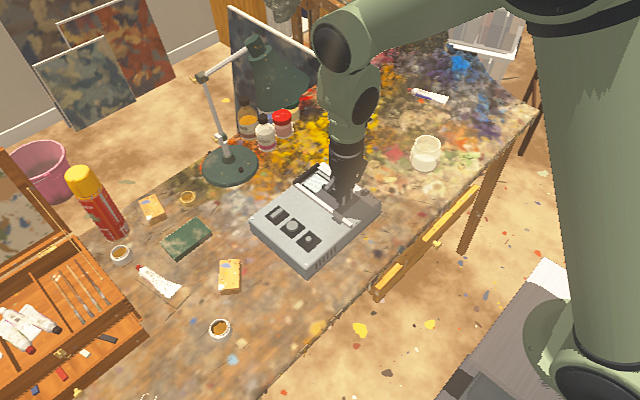

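View pics/f2.png

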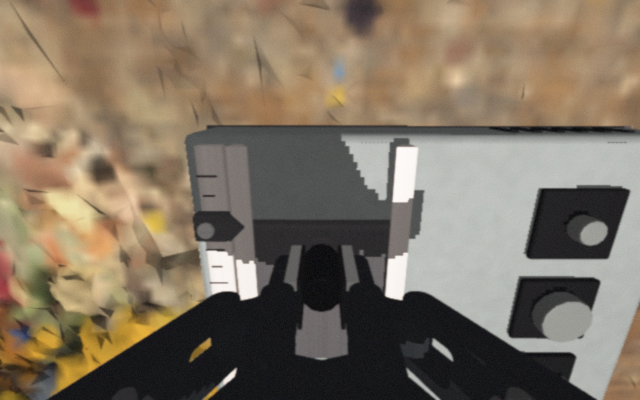

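The arm is steady: x stays at 0.5613 and the edge and tip agree within about 0.5 mm. The keys are up, and the loose things and the pointer haven't moved. Handing in while still gripping.

```bash
python3 -c "
from cell import bot
print(bot.finish_job()); s=bot.state(); print(s['t'],s['tool_pos'],s['gripper_width'])"
```

```text
the job is handed in; nothing more can be done
None
the job is handed in; nothing more can be done
```

I carried out the whole sequence and handed the job in at about 10 s, with the gripper still holding the shutter.

- **Keys:** I pressed the large round key to its stop (9.3 N, tool height 0.091 m) and let it up, then did the same with the small round key (9.6 N, same height). Later pictures showed all three keys up. I never touched the oblong key.
- **Shutter:** I gripped the knob and drew the shutter about 56 mm, held against 5–6 N. The arm was steady at x = 0.5613 m over the last 0.2 s before I handed in.
- **Edge against pointer:**
  - The raw camera reading put the edge about 0.5 mm short of the tip, or up to 1.2 mm if I used the less clear upper line of the plate.
  - The same reading was 0.5–0.7 mm off in the same direction in two earlier views, including the shut one. Corrected for that, the edge is level to within a few tenths of a millimetre.
  - The arm's own travel (55.9 mm) and the pointer's place read against the marks on its track (55.9 mm) agree with this.
- **Pointer and loose things:** The pointer tip measured the same before and after (x about 0.541 m). The sanding block, pot and jar looked unmoved in the last scene picture.
- **Disagreements:** The scene and side cameras together read heights 3–8 mm low, so I relied on the wrist camera, whose heights for the keys, knob and pointer tip matched the text to about 2 mm. My first move call was refused for missing fields, and nothing moved.

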